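Shut and lock the hall organiser

ROBOT

A 6-joint arm with a two-finger parallel gripper is mounted at the origin on the work surface. World frame = base frame: x ahead of the robot, y to its left, z up, the work surface at z = 0. Lengths are in m, angles in rad, forces in N, time in s.
With the tool pointing down it reaches from about 0.35 to 0.975 m from the base axis. Payload 4.9 kg.
Tool frame: the origin (TCP) lies between the finger pads; the fingertips stand 14 mm ahead of it and the grasp point (between the pads) lies 5 mm behind it (manip.tcp_to_tips is the distance from the TCP to the fingertips, in m); z points along the fingers, y is the line along which they close (so a half turn about z gives the same grasp; the last joint's range is limited). The gripper opens to 85 mm and grips with 20 to 120 N. Pads are 22 mm wide; open, the fingers measure 114 mm over their backs; the gripper's body (76 mm by 85 mm) begins 54 mm behind the grasp point. The pads swing forward as they close: fully open they stand 13 mm farther back than shut.
Start: joints at [-1.452, 0.053, 1.613, -0, 1.476, -0.119], TCP at [0.147, -0.607, 0.245] pointing down, gripper open.
Joint ranges: [-3.01, 3.01], [-1.01, 2.22], [0.06, 2.58], [-1.02, 4.17], [0.09, 2.62], [-3.14, 3.14]. Speed limits (rad/s): [2.57, 2.57, 3.14, 3.14, 3.14, 3.14].

INTERFACE

Orientations are given as a unit quaternion [w, x, y, z].
In Python, from plant import manip gives the robot as it stands.
- The arm moves only by the tool servo_tool, never from a script. Its argument "moves" is a list that holds one entry, the list of rows, each a list of 7 numbers: the shift along the tool's x, y, z in mm, then the turn, a rotation vector about the tool's x, y, z in degrees, then the finger opening in mm, from 0 to 85.4. In form: [[[x, y, z, ax, ay, az, fingers], ...]]. A call has 1 to 12 rows; each row shifts and turns the commanded pose from where the row before left it, along the tool's axes as they then stand; what a row does not reach is not made up. A row lasts 1/8 s, in which the tool goes at most 62.5 mm and 10.7 degrees, less where a joint would pass 70% of its speed; a pose out of reach is approached as far as the arm can. A call with a gripper value outside its range is refused whole. The fingers move at their own pace and stop on an object; the grip force is fixed at half the most. Time passes only in rows, so rows that do not move let the fingers close. It gives the time, the measured TCP pose, the force, the opening and the grip force at its end, in the units of the state.
- manip.state(): the state, without advancing time (a new reading comes with each control period).
- manip.grab_frame(name): name is "scene" or "top" or "wrist"; returns a dict with "image" (400x640x3 uint8, blue, green, red), "mtx" (3x3 intrinsics, pixels), "eye" and "rotation" of the camera in the world. Camera axes: x right, y down, z forward; pixel columns grow to the right and rows downward; lengths in m; the calibration is good to about 2 mm. A picture is of the moment at which its call begins. There is no depth.
- manip.job_done(): hands the job in; it is judged then, once.
The state is a dict: "time": time; "joint_pos": joint angles; "joint_vel": joint speeds; "joint_efforts": joint torques, N m; "tool_pos": TCP position; "tool_rot": TCP orientation; "contact_force": force on the tool from outside, world axes, zero at the start; "ft_torque": the same for the moment, N m; "gripper_width": opening from 0.0 (shut) to 1.0 (fully open); "grasp_force": force on a finger pad.
Only numpy, scipy, OpenCV 4.12 (cv2) and the standard library are available. Lean on these libraries where they do the work, as an engineer would, in place of code of your own. Each camera call takes 0.05 s, during which the arm holds its last target. There are 200 camera calls.

TASK

Get the bamboo organiser ready to carry: press the hinged covers over the whistle and over the padlock down until their catches hold them shut, near the free edge so that nothing is forced, then slide the steel lock knob on its front over to the left, as the robot sees it, until it meets its end stop. The bicycle bell is too tall for its well, so leave its cover standing up as it is, and leave the bell and the things standing on and around the organiser where they are.

Things in the scene. Friction and masses are not known exactly. Their poses are not given: they have to be found in the camera images.
- organiser: Bamboo hall organiser, fixed. Origin at the underside of its 12 mm base board, which spans x -125..96, y -172..172 mm; x points to its back, away from the robot, y to its left. Three cassettes stand on the board at x 0, y -105, 0 and 105 mm, in any order.
- ledge_edge (a point): Middle of the lower front edge of the ledge above the rear of the organiser, 139 mm above the table. The ledge, 12 mm thick and 344 mm wide, runs from here (organiser x 20 mm) back to x 96 mm over the free edges of the shut covers; an end panel 12 mm thick carries it at each end (x 50..96, y +-160..172 mm).
- lock (a joint): Transport lock: a steel knob on a short track on the front apron of the organiser. 0 m: right end of its slot (organiser -y); 0.06 m: left end stop (organiser +y). It slides along the organiser's y against about 2 N of friction and stays where left.
- lock_grip (a point): Middle of the lock knob's grip: a steel block 26 mm (organiser x) by 14 mm (y), its top 8 mm above this point, its foot (24 mm wide in y) 16 to 22 mm below. It moves along organiser x -95 mm, y -30 to 30 mm, 40 mm above the table. Stop blocks, tops 24 mm above the table, stand at organiser y +-43..53 mm.
- cassette_a: Bamboo-ply cassette holding the whistle: open box 94 (x) x 78 (y) x 42 mm, walls and floor 5 mm, in one of the three places of the organiser, axes parallel to the organiser's. Origin at the centre of its underside, 12 mm above the table. The hinge line of its cover runs along y at x -41 mm (edge nearest the robot), 44 mm above the origin.
- cover_a (a joint): Its hinged cover of darker bamboo. 0 rad: shut, flat on the cassette; grows as the cover swings up and back towards the robot (1.4 at most). The hinge is stiff, so a cover stays where it is left. In the last 0.15 rad a sprung roller at the free edge must be pushed past (about 12 N at the edge, more nearer the hinge); below about 0.03 rad it holds the cover shut.
- cover_a_edge (a point): Middle of the cover's free edge, on its outer (top) face: 84 mm from the hinge and 5 mm out of the hinge plane. The cover is 84 x 74 mm and 5 mm thick, with a small steel tab 26 mm wide 6 mm beyond this edge. Shut, the outer face is 61 mm above the table and the free edge lies under the ledge.
- cassette_b: Bamboo-ply cassette holding the brass padlock: open box 94 (x) x 78 (y) x 42 mm, walls and floor 5 mm, in one of the three places of the organiser, axes parallel to the organiser's. Origin at the centre of its underside, 12 mm above the table. The hinge line of its cover runs along y at x -41 mm (edge nearest the robot), 44 mm above the origin.
- cover_b (a joint): Its hinged cover of darker bamboo. 0 rad: shut, flat on the cassette; grows as the cover swings up and back towards the robot (1.4 at most). The hinge is stiff, so a cover stays where it is left. In the last 0.15 rad a sprung roller at the free edge must be pushed past (about 12 N at the edge, more nearer the hinge); below about 0.03 rad it holds the cover shut.
- cover_b_edge (a point): Middle of the cover's free edge, on its outer (top) face: 84 mm from the hinge and 5 mm out of the hinge plane. The cover is 84 x 74 mm and 5 mm thick, with a small steel tab 26 mm wide 6 mm beyond this edge. Shut, the outer face is 61 mm above the table and the free edge lies under the ledge.
- cassette_c: Bamboo-ply cassette holding the bicycle bell (this cover is to stay up): open box 94 (x) x 78 (y) x 42 mm, walls and floor 5 mm, in one of the three places of the organiser, axes parallel to the organiser's. Origin at the centre of its underside, 12 mm above the table. The hinge line of its cover runs along y at x -41 mm (edge nearest the robot), 44 mm above the origin.
- cover_c (a joint): Its hinged cover of darker bamboo. 0 rad: shut, flat on the cassette; grows as the cover swings up and back towards the robot (1.4 at most). The hinge is stiff, so a cover stays where it is left. In the last 0.15 rad a sprung roller at the free edge must be pushed past (about 12 N at the edge, more nearer the hinge); below about 0.03 rad it holds the cover shut.
- cover_c_edge (a point): Middle of the cover's free edge, on its outer (top) face: 84 mm from the hinge and 5 mm out of the hinge plane. The cover is 84 x 74 mm and 5 mm thick, with a small steel tab 26 mm wide 6 mm beyond this edge. Shut, the outer face is 61 mm above the table and the free edge lies under the ledge.
- bell: Chrome bicycle bell standing loose in its cassette: dome 54 mm across, 63 mm tall, origin at its underside. It stands about 26 mm above the rim, too tall for the cover to shut.
- whistle: Orange plastic whistle, 44 x 16 x 20 mm, loose on the floor of its cassette; origin at its underside.
- padlock: Small brass padlock, 50 x 32 x 16 mm, lying loose on the floor of its cassette; origin at its underside.
- lamp: Black bicycle lamp, 30 x 32 x 40 mm, standing loose on one front corner of the organiser's board (organiser x about -95, y about +-142 mm); origin at its underside.
- jar: Small glass jar with steel cap, 34 mm across, 45 mm tall, loose on the other front corner of the board; origin at its underside.
- dish: Blue ceramic dish, 72 mm across, 26 mm tall, loose on top of the ledge; origin at its underside.
- phone_stand: Black silicone phone stand, 85 x 75 mm, about 103 mm tall, loose on the shelf to the robot's right; origin at its underside.
- bamboo_box: Bamboo box with sliding lid, 160 x 90 x 64 mm, loose on the shelf to the robot's left; origin at its underside.
- bottle: Aluminium drinking bottle, 66 mm across, 190 mm tall, loose to the robot's left; origin at its underside.

How it is judged:
On the way, in this order (a step that is already met when the one before it is completed fails the run):
1. the covers over the whistle and the padlock are both held shut, with the lock not yet slid over (value of joint each of cover_a, cover_b below 0.04 rad and value of joint lock below 0.03 m), for 0.2 s.
2. the lock knob is slid to its left end stop, the covers still shut (value of joint each of cover_a, cover_b below 0.04 rad and value of joint lock above 0.056 m), for 0.2 s.
At the end, for the whole second after the job is handed in: The covers over the whistle and the padlock are shut (within 0.04 rad of flat), the lock knob is within 4 mm of its left end stop, the bell's cover still stands open (over 0.8 rad) with the bell upright in its well, and whistle and padlock are in their wells (all of step 2 and value of joint cover_c above 0.8 rad and horizontal distance between whistle and cassette_a below 0.045 m and horizontal distance between padlock and cassette_b below 0.045 m and horizontal distance between bell and cassette_c below 0.03 m and angle between bell's own z axis and vertical below 0.3 rad); the robot touches nothing.
It fails at once if the bell's cover is swung by more than 30 mm at its edge, or the bell is moved more than 20 mm (distance of cover_c_edge from where it was at the start of the episode above 0.03 m or distance of bell from where it was at the start of the episode above 0.02 m).
It fails at once if a cover or its cassette is forced, with over 50 N (contact force between the fingers and cassette_a above 50 N or contact force between the fingers and cassette_b above 50 N or contact force between the fingers and cassette_c above 50 N).
It fails at once if the lamp or the jar on the organiser's board is moved more than 25 mm or tipped over (distance of any of lamp, jar from where it was at the start of the episode above 0.025 m or angle between any of lamp, jar's own z axis and vertical above 0.4 rad).
It fails at once if the dish on the ledge is moved more than 25 mm or tipped over (distance of dish from where it was at the start of the episode above 0.025 m or angle between dish's own z axis and vertical above 0.4 rad).
It fails at once if the phone stand, the bamboo box or the bottle is moved more than 25 mm or tipped over (distance of any of phone_stand, bamboo_box, bottle from where it was at the start of the episode above 0.025 m or angle between any of phone_stand, bamboo_box, bottle's own z axis and vertical above 0.4 rad).
It also fails if it takes over 54 s, if anything falls off the work surface, if the arm or the gripper's body presses on something with over 40 N, if the wrist force passes 120 N, or if a joint passes its speed limit or range.

## Working session

There is one attempt and no reset: what is moved stays moved. The work goes in short steps, Python scripts to look and compute and a tool call to move; the robot and the scene stay as the last step left them, time stands still between calls to the robot, and variables do not carry over. Pictures are saved under pics/ and viewed, at most 10 in all, crops included, and the job is handed in when it is done.

Besides the shell and the picture viewer there is one more tool, called by a JSON object that holds its "op" and its "data", one argument or row to a line. servo_tool: Moves the arm, as the interface text tells. Its arguments: {"type":"object","properties":{"moves":{"type":"array"}},"required":["moves"]}

```bash
mkdir -p pics; ls; python3 - <<'E'
from plant import manip
import cv2, numpy as np
s=manip.state(); print(s)
for n in ("scene","top"):
    f=manip.grab_frame(n); cv2.imwrite(f"pics/{n}1.png",f["image"]); print(n,f["mtx"],f["eye"],f["rotation"])
    np.savez(f"{n}1.npz",**f)
E
```

```text
pics
{'time': 0.0, 'joint_pos': array([-1.45200396e+00,  5.33055592e-02,  1.61428542e+00, -5.32451438e-06,
        1.47599673e+00, -1.18994055e-01]), 'joint_vel': array([-0.00054966,  0.0025366 ,  0.0006084 ,  0.00010448,  0.00061029,
       -0.00057617]), 'joint_efforts': array([-2.49617529e-03, -3.93683124e+01, -3.70177853e+01, -1.15689622e-04,
        7.26496830e-03, -3.35349583e-06]), 'tool_pos': array([ 0.14715211, -0.60682247,  0.24409992]), 'tool_rot': array([-9.97527639e-04,  9.92940000e-01,  1.18613498e-01, -2.54945563e-06]), 'contact_force': array([-0.3922299 ,  0.40865218, -0.47871189]), 'ft_torque': array([-0.06156451, -0.06904869,  0.0223952 ]), 'grasp_force': 0.0, 'gripper_width': 0.9965923031609237}
scene [[450.7653625    0.         321.24824773]
 [  0.         450.7653625  198.27833377]
 [  0.           0.           1.        ]] [ 0.57461399 -0.89235783  1.14177484] [-0.35378871  0.93521544 -0.01374755  0.00407738]
top [[388.99648462   0.         324.43349046]
 [  0.         388.99648462 203.87171907]
 [  0.           0.           1.        ]] [ 0.47073112 -0.01394957  1.22646691] [ 0.04857582 -0.69943619  0.71257968 -0.02568271]
```

View pics/scene1.png

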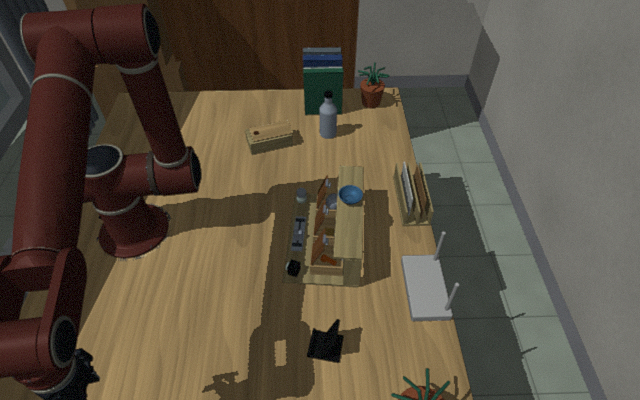

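View pics/top1.png

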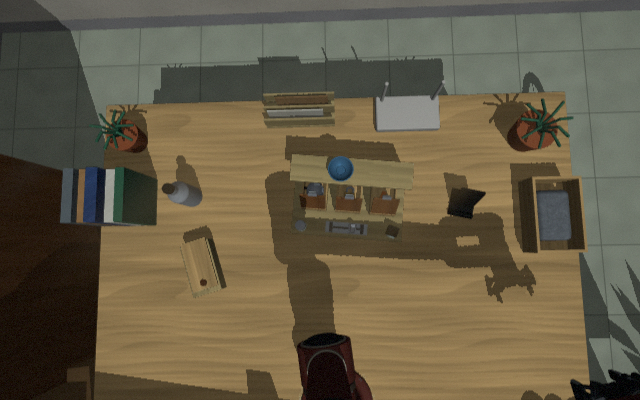

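The scene view shows the organiser at about (335,230), with three open covers and the lamp at its right front. The top view shows its ledge at x 290–413, y 155–187, the knob near (347,228) and the dish at (341,168). I'll enlarge both.

```bash
python3 - <<'E'
import cv2, numpy as np
f=np.load("top1.npz")["image"]; c=f[145:245,283:418]; c=cv2.resize(c,None,fx=5.9,fy=5.9,interpolation=cv2.INTER_CUBIC)
cv2.imwrite("pics/top_c.png",np.clip(c*1.5,0,255).astype(np.uint8))
f=np.load("scene1.npz")["image"]; c=f[155:295,275:375]; c=cv2.resize(c,None,fx=4.2,fy=4.2,interpolation=cv2.INTER_CUBIC)
cv2.imwrite("pics/scene_c.png",np.clip(c*1.5,0,255).astype(np.uint8))
E
```

```text
(no output)
```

View pics/top_c.png

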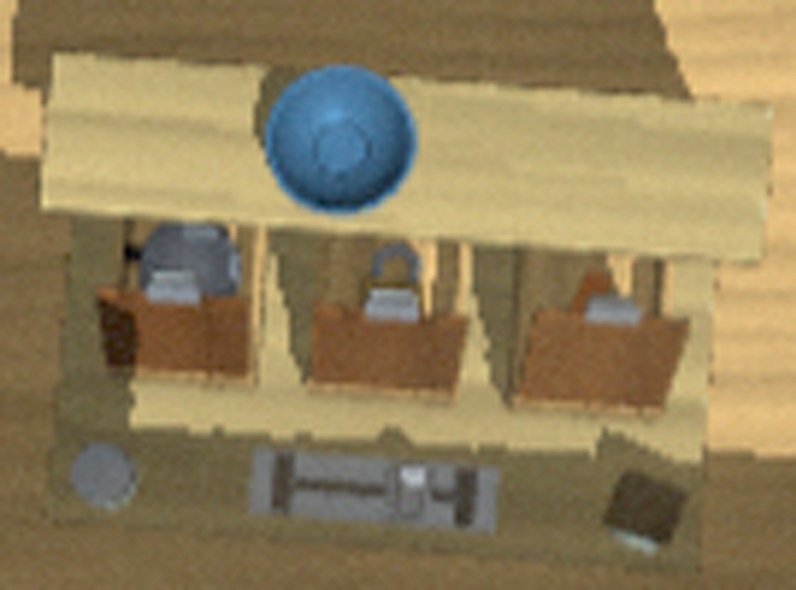

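View pics/scene_c.png

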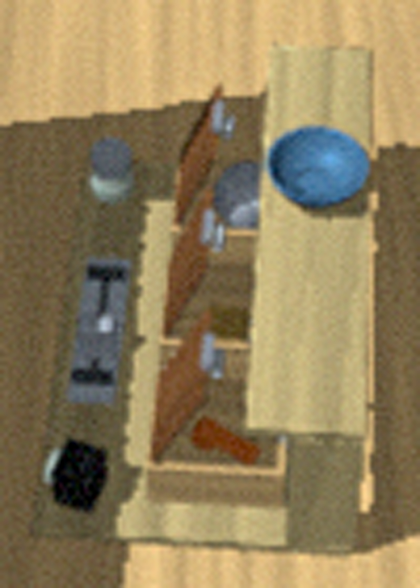

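The covers run, left to right: bell (+y), padlock (0), whistle (−y). The jar is at the front left, the lamp at the front right, and the knob at about (412,475) in the crop. Next I fit the organiser pose and the cover angles.

```bash
cat > h.py <<'E'
import numpy as np, cv2
from scipy.spatial.transform import Rotation as R
def Rq(q): return R.from_quat([q[1],q[2],q[3],q[0]])
def proj(f,P):
    c=Rq(f["rotation"]).inv().apply(np.atleast_2d(P)-f["eye"]); p=c@np.array(f["mtx"]).T; return p[:,:2]/p[:,2:]
def ray(f,uv,z):
    d=Rq(f["rotation"]).apply(np.linalg.inv(f["mtx"])@[uv[0],uv[1],1]); return f["eye"]+d*(z-f["eye"][2])/d[2]
def o2w(p,P):
    c,s=np.cos(p[2]),np.sin(p[2]); P=np.atleast_2d(P); return np.c_[p[0]+c*P[:,0]-s*P[:,1],p[1]+s*P[:,0]+c*P[:,1],P[:,2]]
E
python3 - <<'E'
from h import *
from scipy.optimize import least_squares
T=dict(np.load("top1.npz")); S=dict(np.load("scene1.npz"))
tp=lambda u:(np.array(u)+.5)/5.9-.5+[283,145]
sp=lambda u:(np.array(u)+.5)/4.2-.5+[275,155]
L=[[.096,.172,.151],[.02,.172,.151],[.02,-.172,.151],[.096,-.172,.151]]
tu=tp([[52,54],[42,210],[765,260],[772,103]]); su=sp([[277,45],[266,120],[247,430],[363,436]])
su=sp([[277,45],[247,430],[363,436],[372,50]]); LS=[L[0],L[2],L[3],L[0]]; 
# scene far end: ledge +y corners
LS=[L[1],L[2],L[3],L[0]]
def res(p): return np.r_[(proj(T,o2w(p,L))-tu).ravel(),(proj(S,o2w(p,LS))-su).ravel()]
r=least_squares(res,[.6,0,0],loss="soft_l1"); p=r.x; print(p,np.degrees(p[2])); print(res(p).reshape(-1,2).round(1))
r1=least_squares(lambda p:res(p)[:8],[.6,0,0]); print("top only",r1.x,r1.fun.round(1))
np.save("pose.npy",p)
def inv(w):
    c,s=np.cos(p[2]),np.sin(p[2]); d=w[:2]-p[:2]; return np.array([c*d[0]+s*d[1],-s*d[0]+c*d[1]])*1e3
for n,u,z in [("knob",(412,468),.048),("jar",(100,472),.057),("lamp",(652,500),.052),("plateL",(250,487),.012),("plateR",(497,495),.012),("dish",(341,140),.177)]: print(n,inv(ray(T,tp(u),z)).round())
for n,yc,e,es in [("bell",.105,[[100,288],[248,300]],[[220,86],[180,225]]),("padlock",0,[[318,306],[467,317]],None),("whistle",-.105,[[537,312],[688,320]],None)]:
    def rc(v):
        q=v[0]; P=[[-.041+.084*np.cos(q)-.005*np.sin(q),yc+s*.037,.056+.084*np.sin(q)+.005*np.cos(q)] for s in (1,-1)]
        return (proj(T,o2w(p,P))-tp(e)).ravel()
    a=least_squares(rc,[1.]); print(n,a.x,a.fun.round(1))
E
```

```text
[ 0.61865526 -0.05120537 -0.09758792] -5.591375918024577
[[ 0.1 -0.7]
 [-0.6 -0.7]
 [ 0.   0.1]
 [ 0.4 -0.2]
 [-2.1  0. ]
 [-0.7 -0.1]
 [ 0.6  0.1]
 [-0.5 -0. ]]
top only [ 0.6175462  -0.05149901 -0.09211952] [ 0.  -0.  -0.5  0.   0.1  0.1  0.4 -0.2]
knob [-85. -18.]
jar [-100.  141.]
lamp [ -91. -140.]
plateL [-99.  66.]
plateR [-93. -64.]
dish [57. 31.]
bell [1.20049067] [-0.4  0.   0.5 -0. ]
padlock [1.20577251] [-0.4 -0.1  0.6  0.1]
whistle [1.12773661] [-0.2 -0.3  0.6  0.3]
```

```bash
cat >> h.py <<'E'
pose=(.618,-.0513,-.095); HX,HZ=-.041,.056
def Rt(tilt):  # tool orientation: x along organiser x, z down, tilted forward
    return R.from_euler("z",pose[2])*R.from_euler("x",np.pi)*R.from_euler("y",np.radians(tilt))
def tcp_of_tip(tip,tilt):
    r=Rt(tilt); return o2w(pose,np.array(tip)/1e3)[0]-r.apply([0,0,.014]),r
def tip_now(s):
    r=Rq(s["tool_rot"]); w=s["tool_pos"]+r.apply([0,0,.014]); d=w[:2]-pose[:2]; c,n=np.cos(pose[2]),np.sin(pose[2])
    return np.array([c*d[0]+n*d[1],-n*d[0]+c*d[1],w[2]])*1e3
def cover_tip(q,r,y,tilt):  # tip centre (mm, organiser) touching outer face at radius r, pad half width 11
    t=np.radians(tilt); n=np.array([np.sin(q),-np.cos(q)]); xt=np.array([np.cos(t),np.sin(t)])
    C=np.array([HX,HZ])*1e3+r*np.array([np.cos(q),np.sin(q)])-5*n-11*np.clip(3*xt@n,-1,1)*xt
    return [C[0],y,C[1]]
def plan(wps,fing=0):  # wps: list of (tip,tilt,nrows)
    from plant import manip
    s=manip.state(); P=s["tool_pos"]; Q=Rq(s["tool_rot"]); print("t",s["time"],"tip",tip_now(s).round(1),"F",s["contact_force"].round(1))
    for tip,tilt,n in wps:
        P1,Q1=tcp_of_tip(tip,tilt); P0,Q0=P,Q; rv=(Q0.inv()*Q1).as_rotvec()
        for k in range(1,n+1):
            Pk=P0+(P1-P0)*k/n; Qk=Q0*R.from_rotvec(rv*k/n)
            row=np.r_[Q.inv().apply(Pk-P)*1e3,np.degrees((Q.inv()*Qk).as_rotvec())].round(1)
            P=P+Q.apply(row[:3]/1e3); Q=Q*R.from_rotvec(np.radians(row[3:]))
            print([float(v) for v in row]+[fing],end=",")
    print()
E
python3 -c "
from h import *
print([np.round(cover_tip(q,66,-105,52)) for q in (1.3,1,.5,0)])
plan([((-130,-105,220),52,12)])"
```

```text
[array([ -35., -105.,  112.]), array([ -11., -105.,  112.]), array([  21., -105.,  101.]), array([  32., -105.,   70.])]
t 0.1 tip [-416.  -597.7  230.2] F [-0.2 -0.3  0.6]
[35.1, -31.3, 1.4, -0.7, 4.3, 1.5, 0],[34.0, -32.3, 3.5, -0.8, 4.3, 1.4, 0],[32.9, -33.1, 5.7, -0.7, 4.3, 1.5, 0],[31.6, -34.1, 7.6, -0.7, 4.3, 1.5, 0],[30.0, -34.9, 9.5, -0.8, 4.3, 1.5, 0],[28.2, -35.9, 11.2, -0.7, 4.3, 1.4, 0],[26.5, -36.7, 12.9, -0.7, 4.2, 1.5, 0],[24.5, -37.6, 14.2, -0.7, 4.3, 1.5, 0],[22.4, -38.3, 15.6, -0.8, 4.3, 1.5, 0],[20.2, -39.1, 16.6, -0.7, 4.3, 1.4, 0],[18.0, -39.8, 17.5, -0.7, 4.3, 1.5, 0],[15.5, -40.4, 18.3, -0.8, 4.3, 1.5, 0],
```

{"op": "servo_tool", "data": {
  "moves": [
    [[35,-31,1,-0.7,4.3,1.5,0],[34,-32,3.5,-0.8,4.3,1.4,0],[33,-33,5.5,-0.7,4.3,1.5,0],[31.5,-34,7.5,-0.7,4.3,1.5,0],[30,-35,9.5,-0.8,4.3,1.5,0],[28,-36,11,-0.7,4.3,1.4,0],[26.5,-37,13,-0.7,4.2,1.5,0],[24.5,-37.5,14,-0.7,4.3,1.5,0],[22.5,-38,15.5,-0.8,4.3,1.5,0],[20,-39,16.5,-0.7,4.3,1.4,0],[18,-40,17.5,-0.7,4.3,1.5,0],[15.5,-40.5,18.5,-0.8,4.3,1.5,0]]
  ]
}}

```text
time: 1.6
tool_pos: [0.4676, -0.1425, 0.2296]
tool_rot: [0.022, 0.897, -0.043, 0.439]
contact_force: [1.0, -0.2, -0.6]
gripper_width: 0.0
grasp_force: 0.0
```

```bash
python3 - <<'E'
from h import *
from plant import manip
print(manip.state()["joint_pos"].round(2))
q=1.13
n=np.array([np.sin(q),0,-np.cos(q)])
plan([(np.array(cover_tip(q,66,-105,52))-25*n,52,6)])
f=manip.grab_frame("wrist"); cv2.imwrite("pics/w1.png",f["image"])
E
```

```text
[-0.7  -0.89  2.49  0.65  0.84  0.7 ]
t 1.6 tip [-130.  -105.1  221. ] F [ 1.  -0.2 -0.6]
[-4.2, -0.1, 21.3, 0.0, -0.0, -0.0, 0],[-4.2, -0.1, 21.3, 0.1, -0.1, -0.0, 0],[-4.1, 0.0, 21.3, -0.0, 0.0, -0.0, 0],[-4.2, -0.0, 21.3, 0.0, -0.0, -0.0, 0],[-4.1, -0.1, 21.3, 0.0, -0.1, -0.0, 0],[-4.1, -0.0, 21.3, 0.1, 0.0, -0.0, 0],
```

View pics/w1.png

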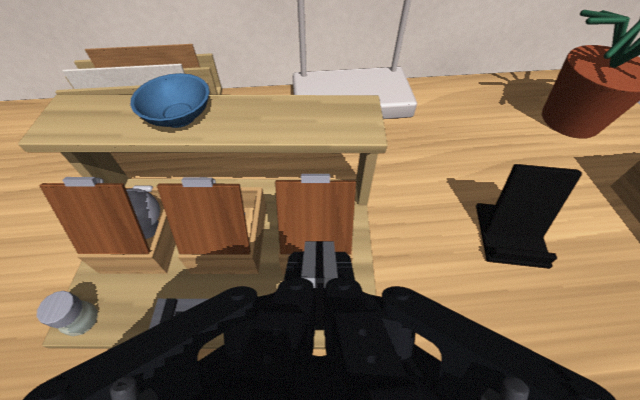

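The wrist view shows the fingertips (320,250) centred in front of the whistle cover (278–354). The bell cover is far left, and nothing is in the way.

{"op": "servo_tool", "data": {
  "moves": [
    [[-4,0,21,0,0,0,0],[-4,0,21,0,0,0,0],[-4,0,21,0,0,0,0],[-4,0,21,0,0,0,0],[-4,0,21,0,0,0,0],[-4,0,21,0,0,0,0]]
  ]
}}

```text
time: 2.4
tool_pos: [0.5516, -0.1518, 0.1322]
tool_rot: [0.022, 0.898, -0.042, 0.437]
contact_force: [-0.0, 0.2, -0.0]
gripper_width: 0.001
grasp_force: 0.0
```

```bash
python3 - <<'E'
from h import *
plan([(cover_tip(q,66,-105,52),52,n) for q,n in [(1.13,2),(1.0,1),(.9,1),(.8,1),(.7,1),(.6,1),(.5,1),(.4,1),(.3,1),(.25,1)]])
E
```

```text
t 2.4 tip [ -45.6 -106.4  123.6] F [-0.   0.2 -0. ]
[2.8, -0.7, 12.9, 0.0, 0.0, 0.0, 0],[2.8, -0.7, 12.9, 0.1, 0.0, 0.1, 0],[6.2, 0.0, 8.3, -0.0, 0.0, -0.0, 0],[4.1, 0.0, 6.6, -0.0, 0.0, -0.0, 0],[3.4, 0.0, 6.6, -0.0, 0.0, -0.0, 0],[2.7, 0.0, 6.6, -0.0, 0.0, -0.0, 0],[2.0, 0.0, 6.5, -0.0, 0.0, -0.0, 0],[-0.8, 0.0, 6.4, -0.0, 0.0, -0.0, 0],[-2.5, 0.0, 6.1, -0.0, 0.0, -0.0, 0],[-3.0, 0.0, 5.9, -0.0, 0.0, -0.0, 0],[-1.8, 0.0, 2.8, -0.0, 0.0, -0.0, 0],
```

{"op": "servo_tool", "data": {
  "moves": [
    [[3,0,13,0,0,0,0],[3,-1,13,0,0,0,0],[6,0,8,0,0,0,0],[4,0,6.5,0,0,0,0]]
  ]
}}

```text
time: 2.9
tool_pos: [0.5934, -0.1549, 0.1208]
tool_rot: [0.022, 0.898, -0.042, 0.438]
contact_force: [-0.6, 0.6, 0.4]
gripper_width: 0.001
grasp_force: 0.5
```

{"op": "servo_tool", "data": {
  "moves": [
    [[3.5,0,6.5,0,0,0,0],[2.5,0,6.5,0,0,0,0],[2,0,6.5,0,0,0,0],[-1,0,6.5,0,0,0,0],[-2.5,0,6,0,0,0,0],[-3,0,6,0,0,0,0]]
  ]
}}

```text
time: 3.65
tool_pos: [0.6244, -0.1581, 0.099]
tool_rot: [0.022, 0.898, -0.043, 0.438]
contact_force: [0.2, -0.3, 1.1]
gripper_width: -0.005
grasp_force: 0.5
```

```bash
python3 - <<'E'
from h import *
plan([(cover_tip(q,66,-105,52),52,n) for q,n in [(.2,2),(.15,1),(.1,1),(.05,1),(0,1),(-.03,1),(-.05,1)]])
E
```

```text
t 3.65 tip [  27.5 -105.7   90.3] F [ 0.2 -0.3  1.1]
[-2.4, -0.4, 3.1, 0.1, -0.0, 0.0, 0],[-2.4, -0.3, 3.1, 0.0, -0.1, 0.1, 0],[-2.1, -0.0, 2.7, 0.0, 0.0, -0.0, 0],[-2.1, -0.0, 2.5, 0.0, 0.0, -0.0, 0],[-2.3, -0.0, 2.4, 0.0, 0.0, -0.0, 0],[-2.4, -0.0, 2.3, 0.0, 0.0, -0.0, 0],[-1.5, -0.0, 1.3, 0.0, 0.0, -0.0, 0],[-1.0, -0.0, 0.9, 0.0, 0.0, -0.0, 0],
```

{"op": "servo_tool", "data": {
  "moves": [
    [[-2.5,0,3,0,0,0,0],[-2.5,0,3,0,0,0,0],[-2,0,2.5,0,0,0,0]]
  ]
}}

```text
time: 4.03
tool_pos: [0.6262, -0.1581, 0.0878]
tool_rot: [0.022, 0.898, -0.043, 0.438]
contact_force: [0.2, 0.1, 0.9]
gripper_width: -0.002
grasp_force: 0.5
```

{"op": "servo_tool", "data": {
  "moves": [
    [[-1.5,0,1,0,0,0,0],[-1.5,0,1,0,0,0,0]]
  ]
}}

```text
time: 4.28
tool_pos: [0.6262, -0.1581, 0.085]
tool_rot: [0.022, 0.898, -0.042, 0.438]
contact_force: [-6.7, 1.9, 9.3]
gripper_width: -0.002
grasp_force: 5.1
```

```bash
python3 - <<'E'
from h import *
plan([(cover_tip(q,66,-105,52),52,n) for q,n in [(.1,1),(.05,1),(0,1),(-.03,1),(-.05,1)]])
E
```

```text
t 4.275 tip [  29.4 -105.6   76.4] F [-6.7  1.9  9.3]
[0.8, -0.6, 1.3, 0.1, -0.1, 0.1, 0],[-2.2, 0.0, 2.4, -0.0, 0.0, -0.0, 0],[-2.4, 0.0, 2.3, -0.0, 0.0, -0.0, 0],[-1.5, 0.0, 1.3, -0.0, 0.0, -0.0, 0],[-1.0, 0.0, 0.9, -0.0, 0.0, -0.0, 0],
```

{"op": "servo_tool", "data": {
  "moves": [
    [[-1.6,0,1.2,0,0,0,0],[-1.6,0,1.2,0,0,0,0]]
  ]
}}

```text
time: 4.53
tool_pos: [0.6272, -0.1584, 0.0834]
tool_rot: [0.022, 0.897, -0.042, 0.44]
contact_force: [-4.6, 2.6, 9.4]
gripper_width: -0.0
grasp_force: 4.3
```

{"op": "servo_tool", "data": {
  "moves": [
    [[-1.6,0,1.2,0,0,0,0],[-0.8,0,0.6,0,0,0,0]]
  ]
}}

```text
time: 4.78
tool_pos: [0.6278, -0.1586, 0.0809]
tool_rot: [0.022, 0.897, -0.042, 0.44]
contact_force: [-5.2, 2.8, 11.9]
gripper_width: -0.001
grasp_force: 6.5
```

{"op": "servo_tool", "data": {
  "moves": [
    [[-1.2,0,0.9,0,0,0,0],[-0.8,0,0.6,0,0,0,0]]
  ]
}}

```text
time: 5.03
tool_pos: [0.6275, -0.1586, 0.0778]
tool_rot: [0.022, 0.897, -0.042, 0.44]
contact_force: [0.8, -0.2, 1.4]
gripper_width: 0.0
grasp_force: 0.4
```

{"op": "servo_tool", "data": {
  "moves": [
    [[-1.2,0,0.9,0,0,0,0],[-0.4,0,0.3,0,0,0,0]]
  ]
}}

```text
time: 5.28
tool_pos: [0.6272, -0.1586, 0.0756]
tool_rot: [0.022, 0.897, -0.042, 0.44]
contact_force: [-8.5, 1.3, 14.6]
gripper_width: -0.003
grasp_force: 7.5
```

{"op": "servo_tool", "data": {
  "moves": [
    [[-1.2,0,0.9,0,0,0,0],[0,0,0,0,0,0,0]]
  ]
}}

```text
time: 5.52
tool_pos: [0.6277, -0.1588, 0.0753]
tool_rot: [0.022, 0.896, -0.042, 0.441]
contact_force: [-10.9, 3.7, 18.9]
gripper_width: 0.001
grasp_force: 9.2
```

Contact force peaked, dropped to 1.4 N and then hardened at the flat position, so the whistle cover has latched. Now I retreat and go to the padlock cover.

```bash
python3 - <<'E'
from h import *
q=1.2; n=np.array([np.sin(q),0,-np.cos(q)])
a=np.array(cover_tip(q,66,-8,52))-25*n
plan([((-65,-105,140),52,5),((a[0]-10,-8,a[2]+5),52,5),(a,52,1)]); print(a)
E
```

```text
t 5.525 tip [  30.9 -106.1   66.8] F [-10.9   3.7  18.9]
[-0.1, -0.2, -24.1, 0.0, -0.1, 0.0, 0],[-0.2, -0.1, -24.2, 0.0, -0.0, 0.0, 0],[-0.1, -0.2, -24.1, 0.1, -0.1, 0.1, 0],[-0.2, -0.2, -24.1, -0.0, -0.1, -0.0, 0],[-0.2, -0.2, -24.2, 0.0, -0.1, 0.0, 0],[-1.7, -19.4, 2.4, 0.0, 0.0, 0.0, 0],[-1.7, -19.4, 2.4, 0.0, 0.0, 0.0, 0],[-1.8, -19.4, 2.3, 0.0, 0.0, 0.0, 0],[-1.7, -19.4, 2.4, 0.0, 0.0, 0.0, 0],[-1.7, -19.5, 2.4, 0.0, 0.0, 0.0, 0],[2.2, 0.0, 11.0, 0.0, 0.0, 0.0, 0],
[-50.90247079  -8.         120.88880935]
```

{"op": "servo_tool", "data": {
  "moves": [
    [[2,0,-24,0,-0.3,0,0],[1,0,-24,0,0,0,0],[0,0,-24,0,0,0,0],[0,0,-24,0,0,0,0],[0,0,-24,0,0,0,0],[-1.5,-19.5,2.5,0,0,0,0],[-1.5,-19.5,2.5,0,0,0,0],[-1.5,-19.5,2.5,0,0,0,0],[-1.5,-19.5,2.5,0,0,0,0],[-1.5,-19.5,2.5,0,0,0,0],[0,0,0,0,0,0,0]]
  ]
}}

```text
time: 6.9
tool_pos: [0.5472, -0.0511, 0.1323]
tool_rot: [0.021, 0.9, -0.041, 0.434]
contact_force: [-0.0, 0.4, -0.5]
gripper_width: -0.002
grasp_force: 0.0
```

```bash
python3 - <<'E'
from h import *
from plant import manip
plan([(cover_tip(q,66,-8,52),52,n) for q,n in [(1.2,3),(1.1,1),(1.0,1),(.9,1),(.8,1),(.7,1),(.6,1),(.5,1),(.4,1),(.3,1)]])
f=manip.grab_frame("wrist"); cv2.imwrite("pics/w2.png",f["image"])
E
```

```text
t 6.9 tip [-59.5  -6.5 123.6] F [-0.   0.4 -0.5]
[3.5, 0.5, 10.8, -0.0, 0.2, 0.1, 0],[3.5, 0.5, 10.8, -0.0, 0.1, 0.0, 0],[3.4, 0.5, 10.8, -0.0, 0.2, 0.1, 0],[5.3, -0.0, 6.3, -0.0, -0.0, -0.0, 0],[4.7, -0.0, 6.4, -0.0, -0.0, -0.0, 0],[4.0, -0.0, 6.6, -0.0, -0.0, -0.0, 0],[3.4, -0.0, 6.6, -0.0, -0.0, -0.0, 0],[2.7, -0.0, 6.6, -0.0, -0.0, -0.0, 0],[2.0, -0.0, 6.5, -0.0, -0.0, -0.0, 0],[-0.8, -0.0, 6.4, -0.0, -0.0, -0.0, 0],[-2.5, 0.0, 6.1, -0.0, -0.0, -0.0, 0],[-3.1, 0.0, 5.9, -0.0, -0.0, -0.0, 0],
```

View pics/w2.png

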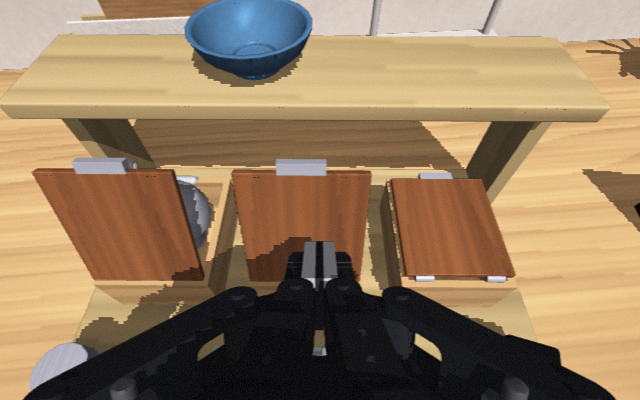

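The wrist view shows the whistle cover lying flat (390–512) and the fingers (320) in front of the padlock cover (233–370). The bell cover (35–205) is clear. Next I press the padlock cover.

{"op": "servo_tool", "data": {
  "moves": [
    [[3.5,0.5,11,0,0.2,0,0],[3.5,0.5,11,0,0.1,0,0],[3.5,0.5,11,0,0.2,0,0],[5.5,0,6.5,0,0,0,0],[4.5,0,6.5,0,0,0,0],[4,0,6.5,0,0,0,0]]
  ]
}}

```text
time: 7.7
tool_pos: [0.6046, -0.0598, 0.1213]
tool_rot: [0.022, 0.897, -0.043, 0.44]
contact_force: [-2.0, -0.7, 0.4]
gripper_width: -0.004
grasp_force: 0.6
```

{"op": "servo_tool", "data": {
  "moves": [
    [[3.5,0,6.5,0,0,0,0],[2.5,0,6.5,0,0,0,0],[2,0,6.5,0,0,0,0],[-1,0,6.5,0,0,0,0],[-2.5,0,6,0,0,0,0],[-3,0,6,0,0,0,0]]
  ]
}}

```text
time: 8.45
tool_pos: [0.6357, -0.0627, 0.0995]
tool_rot: [0.022, 0.897, -0.043, 0.44]
contact_force: [-0.5, -0.2, 2.6]
gripper_width: -0.002
grasp_force: 0.5
```

{"op": "servo_tool", "data": {
  "moves": [
    [[-2.5,0,3,0,0,0,0],[-2.5,0,3,0,0,0,0],[-2,0,2.5,0,0,0,0],[-1.5,0,1,0,0,0,0]]
  ]
}}

```text
time: 8.95
tool_pos: [0.6375, -0.0628, 0.0866]
tool_rot: [0.022, 0.897, -0.043, 0.44]
contact_force: [0.8, 0.1, 1.4]
gripper_width: -0.002
grasp_force: 0.4
```

```bash
python3 - <<'E'
from h import *
plan([(cover_tip(q,66,-8,52),52,n) for q,n in [(.05,1),(0,1)]])
E
```

```text
t 8.95 tip [31.6 -9.7 78. ] F [0.8 0.1 1.4]
[-4.1, -1.6, 3.0, 0.1, -0.2, 0.1, 0],[-2.4, -0.0, 2.3, 0.0, -0.0, -0.0, 0],
```

{"op": "servo_tool", "data": {
  "moves": [
    [[-1.5,0,1.2,0,0,0,0],[-1.6,0,1.2,0,0,0,0],[-1.6,0,1.2,0,0,0,0]]
  ]
}}

```text
time: 9.32
tool_pos: [0.6387, -0.063, 0.0834]
tool_rot: [0.022, 0.896, -0.042, 0.441]
contact_force: [-12.1, 3.1, 17.4]
gripper_width: -0.001
grasp_force: 9.3
```

{"op": "servo_tool", "data": {
  "moves": [
    [[-1.6,0,1.2,0,0,0,0],[-1.2,0,0.9,0,0,0,0]]
  ]
}}

```text
time: 9.57
tool_pos: [0.6393, -0.0631, 0.0809]
tool_rot: [0.022, 0.896, -0.042, 0.442]
contact_force: [-2.7, 0.6, 11.1]
gripper_width: -0.003
grasp_force: 5.6
```

{"op": "servo_tool", "data": {
  "moves": [
    [[-1.2,0,0.9,0,0,0,0],[-0.8,0,0.6,0,0,0,0]]
  ]
}}

```text
time: 9.82
tool_pos: [0.6387, -0.0631, 0.077]
tool_rot: [0.022, 0.896, -0.042, 0.441]
contact_force: [0.4, -0.6, -0.0]
gripper_width: -0.003
grasp_force: 0.0
```

{"op": "servo_tool", "data": {
  "moves": [
    [[-1.2,0,0.9,0,0,0,0],[-0.4,0,0.3,0,0,0,0],[-0.8,0,0.6,0,0,0,0]]
  ]
}}

```text
time: 10.2
tool_pos: [0.6389, -0.063, 0.0751]
tool_rot: [0.022, 0.896, -0.042, 0.442]
contact_force: [-18.8, 3.2, 24.5]
gripper_width: 0.002
grasp_force: 12.1
```

```bash
python3 - <<'E'
from h import *
from plant import manip
plan([((-65,-20,150),52,5),((-95,-55,130),0,7)])
print(manip.state()["joint_pos"].round(2))
E
```

```text
t 10.2 tip [33.  -9.7 66.6] F [-18.8   3.2  24.5]
[1.3, 2.1, -25.7, 0.0, -0.1, 0.0, 0],[1.3, 2.1, -25.7, 0.0, -0.1, 0.0, 0],[1.3, 2.1, -25.7, 0.1, -0.1, 0.1, 0],[1.2, 2.1, -25.7, -0.0, -0.1, -0.0, 0],[1.2, 2.1, -25.7, 0.0, -0.1, -0.0, 0],[-3.3, 5.0, -0.9, 0.0, -7.4, -0.0, 0],[-3.4, 5.0, -0.4, 0.0, -7.5, -0.0, 0],[-3.4, 5.0, 0.1, 0.0, -7.4, -0.0, 0],[-3.4, 5.0, 0.4, 0.0, -7.4, -0.0, 0],[-3.3, 5.0, 0.9, 0.0, -7.5, -0.0, 0],[-3.2, 5.0, 1.4, 0.0, -7.4, -0.0, 0],[-3.0, 5.0, 1.7, 0.0, -7.4, -0.0, 0],
[-0.27 -0.05  2.23  1.21  0.15  0.26]
```

{"op": "servo_tool", "data": {
  "moves": [
    [[2,2,-25,0,-0.1,0,0],[1.5,2,-25.5,0,-0.1,0,0],[1.5,2,-25.5,0,-0.1,0,0],[1,2,-25.5,0,-0.1,0,0],[1,2,-25.5,0,-0.1,0,0],[-3.5,5,-1,0,-7.4,0,0],[-3.5,5,-0.5,0,-7.5,0,0],[-3.5,5,0,0,-7.4,0,0],[-3.5,5,0.5,0,-7.4,0,0],[-3.5,5,1,0,-7.4,0,0],[-3,5,1.5,0,-7.4,0,0],[-3,5,1.5,0,-7.4,0,0]]
  ]
}}

```text
time: 11.7
tool_pos: [0.5171, -0.0962, 0.1397]
tool_rot: [0.0, 0.999, -0.048, -0.005]
contact_force: [0.1, 0.1, 0.9]
gripper_width: -0.003
grasp_force: 0.0
```

```bash
python3 - <<'E'
from h import *
from plant import manip
plan([((-95,-55,130),0,2)])
f=manip.grab_frame("wrist"); g=manip.grab_frame("top")
a=cv2.resize(f["image"],(400,250)); b=cv2.resize(g["image"][145:245,283:418],None,fx=5.9,fy=5.9,interpolation=cv2.INTER_CUBIC)[:,:796]
im=f["image"][100:400,120:520]
cv2.imwrite("pics/w3.png",f["image"]); cv2.imwrite("pics/t3.png",np.clip(b*1.5,0,255).astype(np.uint8)); np.savez("w3.npz",**f)
# expected knob top centre at y=-30,0 in wrist view
print(proj(f,o2w(pose,[[-.095,-.03,.048],[-.095,-.018,.048],[-.095,0,.048],[-.095,.03,.048]])).round())
E
```

```text
t 11.7 tip [-96.3 -54.3 125.7] F [0.1 0.1 0.9]
[0.6, 0.4, -2.2, 0.0, 0.3, -0.0, 0],[0.5, 0.4, -2.1, 0.1, 0.2, -0.0, 0],
[[285. 205.]
 [268. 205.]
 [243. 205.]
 [200. 205.]]
```

View pics/w3.png

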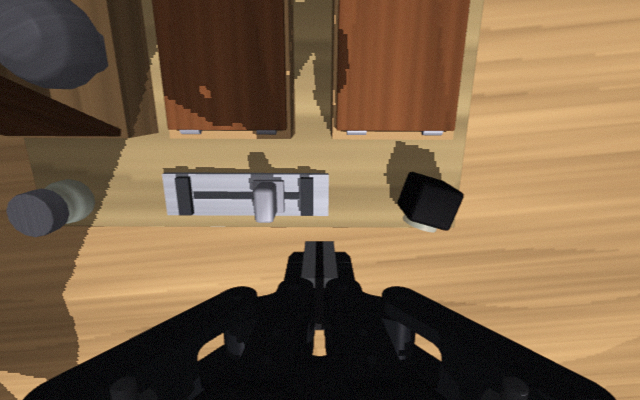

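The wrist view shows both covers flat and the knob's top at (263,203), i.e. organiser y ≈ −15 mm. The stop block is at (307,195) and the lamp is clear at (430,200). I descend to the right of the knob.

{"op": "servo_tool", "data": {
  "moves": [
    [[1,-2,20,0,0.4,0,0],[0,-1,22,0,0,0,0],[0,0,25,0,0,0,0],[0,0,15,0,0,0,0],[0,0,9,0,0,0,0],[0,0,0,0,0,0,0]]
  ]
}}

```text
time: 12.55
tool_pos: [0.519, -0.0935, 0.0493]
tool_rot: [0.001, 0.999, -0.048, 0.002]
contact_force: [0.6, 0.3, -0.1]
gripper_width: -0.001
grasp_force: 0.0
```

```bash
python3 - <<'E'
from h import *
plan([((-95,20,34),0,1)])
E
```

```text
t 12.55 tip [-94.5 -51.5  35.3] F [ 0.6  0.3 -0.1]
[-0.5, -71.4, 1.1, 0.1, -0.2, -0.0, 0],
```

{"op": "servo_tool", "data": {
  "moves": [
    [[0,-6,1,0,-0.2,0,0],[0,-6,0,0,0,0,0],[0,-6,0,0,0,0,0],[0,-6,0,0,0,0,0],[0,-6,0,0,0,0,0],[0,-6,0,0,0,0,0]]
  ]
}}

```text
time: 13.3
tool_pos: [0.5233, -0.0576, 0.049]
tool_rot: [0.001, 0.999, -0.048, 0.001]
contact_force: [0.4, -2.3, 1.4]
gripper_width: -0.0
grasp_force: 1.1
```

{"op": "servo_tool", "data": {
  "moves": [
    [[0,-5,0,0,0,0,0],[0,-5,0,0,0,0,0],[0,-4,0,0,0,0,0],[0,-3,0,0,0,0,0],[0,-2,0,0,0,0,0]]
  ]
}}

```text
time: 13.92
tool_pos: [0.5247, -0.0388, 0.0486]
tool_rot: [0.001, 0.999, -0.048, 0.0]
contact_force: [0.9, -2.3, 1.2]
gripper_width: -0.005
grasp_force: 1.0
```

{"op": "servo_tool", "data": {
  "moves": [
    [[0,-2,0,0,0,0,0],[0,-2,0,0,0,0,0],[0,-1,0,0,0,0,0]]
  ]
}}

```text
time: 14.3
tool_pos: [0.5252, -0.0339, 0.0485]
tool_rot: [0.001, 0.999, -0.048, 0.0]
contact_force: [1.0, -1.7, 2.5]
gripper_width: -0.0
grasp_force: 1.0
```

```bash
python3 - <<'E'
from h import *
plan([((-95,20,34),0,1)])
E
```

```text
t 14.3 tip [-94.1   8.5  34.5] F [ 1.  -1.7  2.5]
[-0.9, -11.5, 0.5, 0.1, -0.0, -0.0, 0],
```

Pushing against 2 N. I continue until the force rises at the stop.

{"op": "servo_tool", "data": {
  "moves": [
    [[0,-2,0,0,0,0,0],[0,-2,0,0,0,0,0]]
  ]
}}

```text
time: 14.55
tool_pos: [0.5256, -0.0299, 0.0485]
tool_rot: [0.001, 0.999, -0.048, 0.0]
contact_force: [1.8, -1.8, 1.5]
gripper_width: 0.005
grasp_force: 1.0
```

{"op": "servo_tool", "data": {
  "moves": [
    [[0,-2,0,0,0,0,0],[0,-1,0,0,0,0,0]]
  ]
}}

```text
time: 14.8
tool_pos: [0.5257, -0.0289, 0.0486]
tool_rot: [0.004, 0.999, -0.047, -0.0]
contact_force: [-1.1, -12.2, 1.4]
gripper_width: -0.004
grasp_force: 5.9
```

{"op": "servo_tool", "data": {
  "moves": [
    [[0,-1.5,0,0,0,0,0],[0,-1.5,0,0,0,0,0]]
  ]
}}

```text
time: 15.05
tool_pos: [0.5258, -0.0283, 0.0487]
tool_rot: [0.006, 0.999, -0.047, -0.0]
contact_force: [-2.1, -22.4, 0.4]
gripper_width: -0.003
grasp_force: 11.0
```

The force has risen to 22 N with no further travel, so the knob is at its end stop. I hold briefly, back off to the right, and rise.

{"op": "servo_tool", "data": {
  "moves": [
    [[0,0,0,0,0,0,0],[0,0,0,0,0,0,0],[0,10,0,0,0,0,0],[0,10,0,0,0,0,0],[0,0,-15,0,0,0,0],[0,0,-25,0,0,0,0],[0,0,-30,0,0,0,0],[-10,5,-30,0,0,0,0],[-10,5,-20,0,0,0,0],[0,0,0,0,0,0,0]]
  ]
}}

```text
time: 16.3
tool_pos: [0.5045, -0.0517, 0.1715]
tool_rot: [0.001, 0.999, -0.048, 0.003]
contact_force: [0.1, 0.3, -0.1]
gripper_width: -0.0
grasp_force: 0.0
```

```bash
python3 - <<'E'
from h import *
from plant import manip
f=manip.grab_frame("wrist"); cv2.imwrite("pics/w4.png",f["image"])
print(proj(f,o2w(pose,[[-.095,.03,.048],[-.095,.023,.048]])).round(), manip.state()["contact_force"].round(1))
E
```

```text
[[267. 175.]
 [276. 175.]] [ 0.1 -0.1 -0.6]
```

View pics/w4.png

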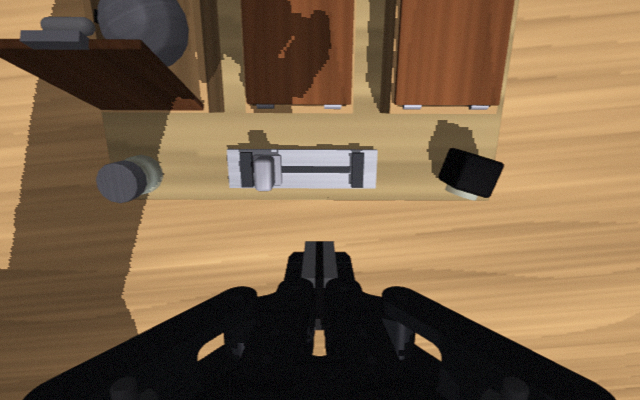

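The knob (264,173) sits against the left stop, as predicted (267,175). Both covers are flat, and the bell's cover is still up with the bell, jar and lamp in place. I hand it in.

```bash
python3 -c "
from plant import manip
print(manip.job_done())"
```

```text
the job is handed in; nothing more can be done
None
```

The job is handed in: whistle and padlock covers pressed shut, lock knob slid to its left end stop, bell and its cover left standing; the hand-in gave no verdict, so I'm going by the force readings and the last wrist picture.

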